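# Make up a shoe kit and a wash kit in two drawer trays

### The arm

A 7-joint arm with a two-finger parallel gripper is mounted at the origin on the work surface. World frame = base frame: x ahead of the robot, y to its left, z up, the work surface at z = 0. Lengths are in mm, angles in rad, forces in N, time in s.
With the tool pointing down it reaches from about 400 to 875 mm from the base axis. Payload 4.4 kg.
Tool frame: the origin (TCP) lies on the centre line of the jaws, within the pads' length; the fingertips stand 25 mm ahead of it and the grasp point (between the pads) lies 6 mm ahead of it; x points along the fingers, y is the direction in which the jaws open and shut, and the axes are right-handed (so a half turn about x gives the same grasp; the last joint's range is limited). The gripper opens to 85 mm and grips with 20 to 120 N. Pads are 22 mm wide; open, the fingers measure 114 mm over their backs; the gripper's body (76 mm by 85 mm) begins 54 mm behind the grasp point. The pads swing forward as they close: fully open they stand 13 mm farther back than shut.
Start: joints at [-1.275, 0.628, 0.038, 1.517, -0.027, 0.996, -0.02], TCP at [230.051, 607.942, 256.313] pointing down, gripper open.
Joint ranges: [-3.06, 3.06], [-0.37, 2.12], [-1.25, 1.32], [0.18, 2.47], [-1.1, 4.24], [0.23, 1.98], [-2.94, 2.94]. Speed limits (rad/s): [2.57, 2.57, 3.14, 3.14, 3.14, 3.14, 3.14].

### API

Orientations are given as [roll, pitch, yaw] about the fixed x, y, z axes, in that order (R = Rz(yaw) Ry(pitch) Rx(roll)).
In Python, from cell import * gives the robot as it stands. The module is installed in compiled form; this text tells all that it offers.
- The arm moves only by the tool jog_arm, never from a script. Its argument "series" is a list of rows, each a list of 3 entries, a list of its own where there are three numbers: the turn, a rotation vector about the tool's x, y, z in degrees, then the shift along the tool's x, y, z in mm, then the gripper's target within -1 to 1 (shut at 1, half-way at 0, fully open at -1). In form: [[[rx, ry, rz], [dx, dy, dz], hand], ...]. A call has 1 to 8 rows; each row shifts and turns the commanded pose from where the row before left it, along the tool's axes as they then stand; what a row does not reach is not made up. A row lasts 1/8 s, in which the tool goes at most 62.5 mm and 10.7 degrees, less where a joint would pass 70% of its speed; a pose out of reach is approached as far as the arm can. A call is refused whole if a number of a shift passes 62.5 or a number of a turn 10.7, either way. A call with a gripper value outside its range is refused whole. The fingers move at their own pace and stop on an object; the grip force is fixed at half the most. Time passes only in rows, so rows that do not move let the fingers close. It gives the time, the measured TCP pose, the force and the opening at its end, in the units of the state.
- read_state(): the state, without advancing time (a new reading comes with each control period).
- get_image(name): name is "scene" or "side" or "wrist"; returns a dict with "img" (420x560x3 uint8, red, green, blue), "range_z" (420x560 float32, mm along the optical axis (not along the pixel's ray), 0 where there is no reading), "fovy" (degrees; the focal length in pixels is half the picture's height over the tangent of half this angle, whatever the lens; pixels are square), "cx", "cy" (the principal point, pixels), "cam_to_world" (4x4, takes a point from camera to world coordinates). Camera axes: x right, y up, looking along -z (the intrinsics and any distortion apply to the point x, -y, -z); pixel columns grow to the right and rows downward; lengths in mm; the calibration is good to about 2 mm. A picture is of the moment at which its call begins.
- finish_job(): hands the job in, once; it reports no verdict.
The state is a dict: "clock": time; "qpos": joint angles; "qd": joint speeds; "tau": joint torques, N m; "eef_pos": TCP position; "tool_rot": TCP orientation; "force": force on the tool from outside, world axes, zero at the start; "torque": the same for the moment, N m; "width": finger opening in mm.
Only numpy, scipy, OpenCV 4.12 (cv2) and the standard library are available. Lean on these libraries where they do the work, as an engineer would, in place of code of your own. Each camera call takes 0.05 s, during which the arm holds its last target. There are 200 camera calls.

### The job

Make up the two travel kits in the grey trays. Shoe kit, in the tray with two lanes: the bamboo shoehorn in the narrower lane and the large tin in the wider lane; wash kit, in the tray with three pockets: the roll-on bottle lying in the widest pocket, the clothes peg in the middle pocket and the small tin in the narrowest. Everything must lie flat on its tray's floor with the tins lid up; set the things down gently without dropping them, and leave the ring cone and the perfume bottle standing where they are.

Things in the scene. Friction and masses are not known exactly. Their poses are not given: they have to be found in the camera images.
- shoehorn: Bamboo travel shoehorn, 150 long, lying flat with the hollow of its blade up. Origin on its underside, mid-length; x runs along it towards the blade tip, z up. The straight handle, 16 wide and 12 high, runs from x = -75 to x = +7; the thin trough-shaped blade, 42 wide at most and 10 high, from x = +7 to a rounded tip at x = +75. It balances near x = -8; take it across the handle near x = -10. About 35 g.
- rollon: Frosted glass roll-on bottle with a white round cap, lying on its side, 94 long. Origin at its very centre (13 above the surface it lies on); x runs along it towards the cap, y is level across it. The glass body is a rounded rectangle 34 wide (y) and 26 thick (z), from x = -47 to x = +11, then a 26 diameter cap to x = +47. It balances near x = -10; take it across the 34 width near there. About 110 g.
- peg: Yellow plastic clothes peg with a steel spring, lying on its side, 77 long, 11 high. Origin on its underside at the spring; x runs along it towards the jaws, z up. From x = -6 to x = +34 its two halves lie side by side, together 18 wide (y), with parallel outer faces; behind that they spread to 30 wide at x = -42. Take it across the 18 width near x = +6. About 12 g, made of one rigid piece (it does not open).
- polish_tin: The large round flat metal tin (shoe polish), 60 diameter, 24 high, plain metal, standing lid up. Origin at the centre of its underside, z up. About 90 g.
- balm_tin: The small round flat metal tin (balm), 40 diameter, 18 high, same plain metal, standing lid up. Origin at the centre of its underside, z up. About 35 g.
- shoe_tray: Grey plastic drawer-insert tray for the shoe kit, fixed on the chest: 200 (x) by 183 (y), 18 high, with one divider along x making two lanes. Origin at the centre of its underside, z up. Floor 3 thick, walls and divider 3 thick, all walls 18 high above the chest top. Narrower lane: 194 long (x), 76 wide, centre at y = +50.5. Wider lane: 194 long, 98 wide, centre at y = -39.5.
- wash_tray: Grey plastic drawer-insert tray for the wash kit, fixed on the chest: 250 (x) by 132 (y), 18 high, with two dividers along y making three pockets side by side along x. Origin at the centre of its underside, z up. Floor 3 thick, walls and dividers 3 thick, all walls 18 high above the chest top. Every pocket is 126 long (y, centred on y = 0). Widest pocket: 98 wide (x), centre at x = -73. Middle pocket: 76 wide, centre at x = +17. Narrowest pocket: 64 wide, centre at x = +90.
- ring_cone: White ceramic ring cone with two rings on it, a bystander standing loose among the things: foot 60 diameter, 64 high. Origin at the centre of its underside.
- perfume: Amber glass perfume bottle with a black cap, a bystander standing loose among the things: 46 (x) by 30 (y), 65 high. Origin at the centre of its underside.
Things that resemble listed ones, but are neither listed nor needed, are in the scene too. Of the things shaped like the peg, the yellow one is meant.

How it is judged (in metres and radians):
At the end, for the whole second after the job is handed in: Shoehorn in the narrower lane, large tin in the wider; roll-on in the widest pocket, peg in the middle, small tin in the narrowest: anywhere in there, flat on the tray floor (height within 4 mm, bottle 6; tilt under 0.12 rad, tins lid up), released, still (under 20 mm/s) (x of shoehorn in the frame of shoe_tray between -0.04 and 0.04 m and y of shoehorn in the frame of shoe_tray between 0.0205 and 0.0805 m and z of shoehorn in the frame of shoe_tray between -0.001 and 0.007 m and linear speed of each of shoehorn, polish_tin, rollon, peg, balm_tin below 0.02 m/s and angle between each of shoehorn, polish_tin, peg, balm_tin's own z axis and vertical below 0.12 rad and x of polish_tin in the frame of shoe_tray between -0.07 and 0.07 m and y of polish_tin in the frame of shoe_tray between -0.0675 and -0.0115 m and z of polish_tin in the frame of shoe_tray between -0.001 and 0.007 m and x of rollon in the frame of wash_tray between -0.111 and -0.035 m and y of rollon in the frame of wash_tray between -0.038 and 0.038 m and z of rollon in the frame of wash_tray between 0.01 and 0.022 m and angle between rollon's own x axis and vertical between 1.45 and 1.69 rad and x of peg in the frame of wash_tray between -0.015 and 0.049 m and y of peg in the frame of wash_tray between -0.045 and 0.045 m and z of peg in the frame of wash_tray between -0.001 and 0.007 m and x of balm_tin in the frame of wash_tray between 0.07 and 0.11 m and y of balm_tin in the frame of wash_tray between -0.051 and 0.051 m and z of balm_tin in the frame of wash_tray between -0.001 and 0.007 m); the robot touches nothing.
It fails at once if the ring cone is shifted by more than 20 mm or tipped (distance of ring_cone from where it was at the start of the episode above 0.02 m or angle between ring_cone's own z axis and vertical above 0.3 rad).
It fails at once if the perfume bottle is shifted by more than 20 mm or tipped (distance of perfume from where it was at the start of the episode above 0.02 m or angle between perfume's own z axis and vertical above 0.3 rad).
It fails at once if a kit thing is dropped (moves faster than 0.7 m/s, a fall of about 25 mm, with no finger on it) ((linear speed of shoehorn above 0.7 m/s and contact force between the fingers and shoehorn below 0.02 N) or (linear speed of polish_tin above 0.7 m/s and contact force between the fingers and polish_tin below 0.02 N) or (linear speed of rollon above 0.7 m/s and contact force between the fingers and rollon below 0.02 N) or (linear speed of peg above 0.7 m/s and contact force between the fingers and peg below 0.02 N) or (linear speed of balm_tin above 0.7 m/s and contact force between the fingers and balm_tin below 0.02 N)).
It also fails if it takes over 115 s, if anything falls off the work surface, if the arm or the gripper's body presses on something with over 40 N, if the wrist force passes 120 N, or if a joint passes its speed limit or range.

## Working session

There is one attempt and no reset: what is moved stays moved. The work goes in short steps, Python scripts to look and compute and a tool call to move; the robot and the scene stay as the last step left them, time stands still between calls to the robot, and variables do not carry over. Pictures are saved under pics/ and viewed, about 12 in all and at most 16, crops included, and the job is handed in when it is done.

Besides the shell and the picture viewer there is one more tool, called after "Call:" in YAML: its name, and indented under it one key for each argument. jog_arm: Moves the arm, as the interface text tells. Its arguments: {"type":"object","properties":{"series":{"type":"array"}},"required":["series"]}

```bash
mkdir -p pics
cat > h.py <<'E'
from cell import *
import numpy as np, cv2
def snap(name,fn=None):
    d=get_image(name)
    if fn: cv2.imwrite('pics/'+fn,d['img'][:,:,::-1])
    np.savez('last_'+name+'.npz',**{k:v for k,v in d.items()})
    return d
def cloud(d):
    H,W=d['range_z'].shape; f=H/2/np.tan(np.radians(d['fovy'])/2)
    v,u=np.mgrid[0:H,0:W]; z=d['range_z']
    P=np.stack([(u-d['cx'])/f*z,-(v-d['cy'])/f*z,-z],-1)
    M=np.array(d['cam_to_world']); return P@M[:3,:3].T+M[:3,3]
E
python3 - <<'E'
from h import *
for n in ['scene','side','wrist']:
    d=snap(n,n+'0.png'); print(n,[ (k,np.round(d[k],3).tolist()) for k in d if k not in('img','range_z')], (d['range_z']>0).mean())
print(read_state())
E
```

```text
scene [('fovy', 53.402), ('cx', 283.796), ('cy', 218.32), ('cam_to_world', [[0.78, -0.537, 0.322, 831.218], [0.626, 0.664, -0.409, -364.789], [0.006, 0.52, 0.854, 794.246], [0.0, 0.0, 0.0, 1.0]])] 0.9959608843537415
side [('fovy', 54.636), ('cx', 276.298), ('cy', 211.963), ('cam_to_world', [[-0.888, 0.34, -0.311, 272.311], [-0.46, -0.64, 0.615, 543.08], [0.01, 0.689, 0.724, 697.294], [0.0, 0.0, 0.0, 1.0]])] 0.9959523809523809
wrist [('fovy', 60.149), ('cx', 275.906), ('cy', 212.974), ('cam_to_world', [[0.355, -0.884, -0.304, 150.799], [0.935, 0.335, 0.117, 637.981], [-0.002, -0.326, 0.945, 373.298], [0.0, 0.0, 0.0, 1.0]])] 0.99625
{'clock': 0.15, 'qpos': array([-1.27479186,  0.6291373 ,  0.03843261,  1.51810705, -0.02700047,
        0.99630705, -0.02000471]), 'qd': array([ 0.00071409, -0.00297346,  0.00065349, -0.00576104,  0.0009412 ,
       -0.00092661,  0.00019284]), 'tau': array([ 1.32771846e-03, -5.63799191e+01,  1.22750614e+00, -1.93650877e+01,
        1.10712621e-02,  7.43534445e-03, -9.91948241e-06]), 'eef_pos': array([229.88514277, 607.53640298, 255.60766554]), 'tool_rot': array([-1.57310432,  1.5693547 , -1.93490028]), 'force': array([ 0.46671899,  0.21515088, -1.06989195]), 'torque': array([-0.0090724 , -0.03973238,  0.04732739]), 'width': 85.13409775091836}
```

View pics/scene0.png

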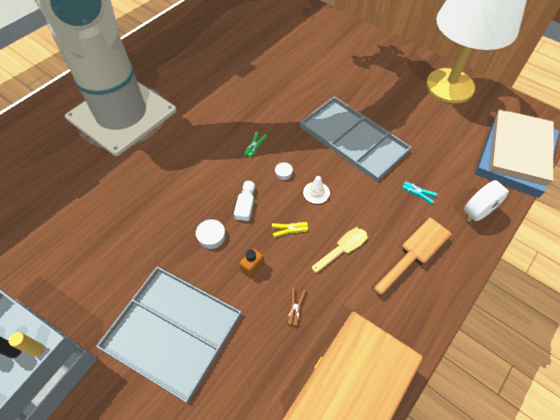

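View pics/side0.png

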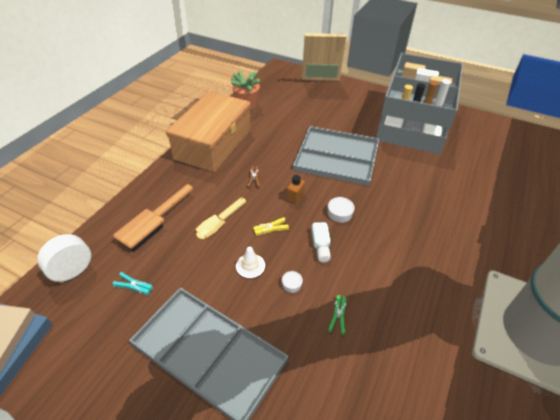

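The scene view shows the three-pocket tray at (355,137) and the two-lane tray at (170,330). The small tin is at (284,171), the large tin at (210,234), the roll-on at (244,201), the yellow peg at (290,229) and the shoehorn at (340,250). The cone is at (317,189) and the perfume bottle at (252,261). Next I'll measure from depth.

```bash
cat > m.py <<'E'
from h import *
# top-view height map (1 mm) per camera + components
def topmap(n,x0=250,x1=1050,y0=-500,y1=500):
    d=np.load('last_'+n+'.npz'); P=cloud(d); return d['img'],P
seeds={'scene':dict(polish=(210,234),balm=(284,171),rollon=(244,203),peg=(290,229),horn=(340,250),cone=(317,189),perf=(252,261),shoe_tray=(170,330),wash=(355,137)),
'side':dict(polish=(341,210),balm=(292,282),rollon=(321,240),peg=(271,227),horn=(220,218),cone=(250,263),perf=(296,190),shoe_tray=(337,154),wash=(208,352))}
if __name__=='__main__':
  for n in ['scene','side']:
    img,P=topmap(n)
    print(n)
    bg=P[...,2]
    # table height/tilt estimate
    m=(abs(bg)<12)&(P[...,0]>350)&(P[...,0]<800)&(abs(P[...,1])<350)
    A=np.c_[P[m][:,:2],np.ones(m.sum())]; c=np.linalg.lstsq(A,P[m][:,2],rcond=None)[0]
    for _ in range(4):
        r=P[m][:,2]-A@c; k=abs(r)<2.5; c=np.linalg.lstsq(A[k],P[m][:,2][k],rcond=None)[0]
    print('plane',c,r[k].std())
    hz=P[...,2]-(P[...,0]*c[0]+P[...,1]*c[1]+c[2])
    mask=((hz>3.5)&(hz<120)).astype(np.uint8)
    cnt,lab,st,cen=cv2.connectedComponentsWithStats(mask,connectivity=4)
    for k,(u,v) in seeds[n].items():
        w=lab[v-4:v+5,u-4:u+5]; w=w[w>0]
        if len(w)==0: print(k,'none'); continue
        l=np.bincount(w).argmax(); Q=P[lab==l]; h=hz[lab==l]
        rc,(a,b),ang=cv2.minAreaRect(Q[:,:2].astype(np.float32))
        top=Q[h>np.percentile(h,95)-4]; trc,trs,tang=cv2.minAreaRect(top[:,:2].astype(np.float32))
        print(k,len(Q),'rect',np.round([*rc,a,b,ang],1),'h95',round(float(np.percentile(h,95)),1),'toprect',np.round([*trc,*trs,tang],1),'topmean',np.round(top.mean(0),1))
E
python3 m.py
```

```text
scene
plane [-0.00172461 -0.00190518 -0.17367782] 1.2262308140339704
polish 636 rect [ 438.4 -120.7   58.9   59.1   70. ] h95 24.7 toprect [ 438.5 -120.3   57.4   59.3   40.4] topmean [ 438.6 -120.6   22. ]
balm 226 rect [452.1 111.9  38.5  39.3  87.4] h95 19.2 toprect [452.4 111.7  38.9  38.5   2.6] topmean [452.2 111.9  15.9]
rollon 556 rect [439.4  -9.   34.4  96.   30.2] h95 27.3 toprect [439.9  -9.   32.4  95.6  30.4] topmean [444.5 -17.7  24.5]
peg 285 rect [ 5.606e+02 -4.000e-01  7.490e+01  2.930e+01  4.500e+01] h95 13.0 toprect [ 5.603e+02 -1.000e-01  7.470e+01  2.940e+01  4.580e+01] topmean [561.    1.3  10. ]
horn 562 rect [677.4  22.1 143.5  39.6  83.8] h95 12.9 toprect [670.7  20.9 138.8  37.7  75.8] topmean [6.685e+02 1.000e-01 9.900e+00]
cone 455 rect [541.9 116.5  57.9  68.6  66.2] h95 55.6 toprect [547.9 111.8  13.    9.7  36.6] topmean [548.2 111.5  56.7]
perf 489 rect [ 555.7 -120.2   45.4   29.6   90. ] h95 65.1 toprect [ 555.7 -120.    19.5   18.9   40.4] topmean [ 555.8 -119.8   63.4]
shoe_tray 3 rect [ 5.151e+02 -3.190e+02  1.000e-01  3.700e+00  4.470e+01] h95 5
[... 751 characters left out ...]
.2   3.1  75.9  29.5  46.3] topmean [561.2   6.5  11.9]
horn 307 rect [668.5  26.5 140.6  24.4  84.7] h95 12.9 toprect [668.8  26.4 140.6  23.5  84.6] topmean [665.2   3.4  12.3]
cone 561 rect [545.1 119.1  58.7  53.2  33.3] h95 55.8 toprect [545.5 119.2  12.2   9.9  38.3] topmean [545.2 119.5  59.5]
perf 375 rect [ 553.  -117.8   53.3   29.1   87.2] h95 65.0 toprect [ 554.9 -116.1   18.9   22.6   48.6] topmean [ 554.  -115.3   65.4]
shoe_tray 4136 rect [ 449.2 -395.7  374.1  326.7   10.2] h95 111.4 toprect [ 363.1 -446.5  179.8   11.2    7. ] topmean [ 362.7 -447.2  114.2]
wash 3 rect [521.1 314.8   1.2   2.4  77.7] h95 4.2 toprect [521.1 314.8   1.2   2.4  77.7] topmean [521.2 315.    5.4]
```

Run:
```python
from m import *
for n in ['scene','side']:
    img,P=topmap(n); z=P[...,2]
    for k,(u,v),r in (('shoe',seeds[n]['shoe_tray'],85 if n=='scene' else 55),('wash',seeds[n]['wash'],62 if n=='scene' else 90)):
        c=P[v,u]; 
        m=(z>12)&(z<23)&(np.linalg.norm(P[...,:2]-c[:2],axis=-1)<165)
        mm=cv2.morphologyEx(m.astype(np.uint8),cv2.MORPH_CLOSE,np.ones((3,3)))
        cnt,lab,st,cen=cv2.connectedComponentsWithStats(mm)
        l=1+st[1:,4].argmax(); Q=P[(lab==l)&m]
        print(n,k,len(Q),np.round(c,1),cv2.minAreaRect(Q[:,:2].astype(np.float32)))
        np.save(f'tr_{n}_{k}.npy',Q)
img,P=topmap('scene')
def prof(n,name):
    img,P=topmap(n)
    u,v=seeds[n][name]; hsv=cv2.cvtColor(img,cv2.COLOR_RGB2HSV)
    return hsv[v-3:v+4,u-3:u+4].reshape(-1,3).mean(0)
for n in ['scene','side']:
    for k in ['peg','horn']: print(n,k,prof(n,k))
# top-down 1px=0.5mm ortho from scene image using homography on plane z=10
d=np.load('last_scene.npz'); H=420; f=H/2/np.tan(np.radians(float(d['fovy']))/2); M=np.linalg.inv(d['cam_to_world'])
K=np.diag([f,f,1]).astype(float); K[0,2]=d['cx'];K[1,2]=d['cy']
X=np.float64([[400,-160],[800,-160],[800,240],[400,240]])
W=np.c_[X,np.full(4,10.),np.ones(4)]@M.T
uv=(np.c_[W[:,0],-W[:,1],-W[:,2]]@K.T); uv=uv[:,:2]/uv[:,2:]
# ortho: right = -y , up = +x ; 1.45 px/mm
s=1.45; o=np.c_[(240-X[:,1])*s,(800-X[:,0])*s]
Hm=cv2.getPerspectiveTransform(uv.astype(np.float32),o.astype(np.float32))
cv2.imwrite('pics/ortho.png',cv2.warpPerspective(d['img'],Hm,(580,580))[:,:,::-1])
```

```text
scene shoe 1027 [ 519.9 -316.6    1.8] ((522.1268310546875, -315.77655029296875), (202.73719787597656, 182.97415161132812), 10.600018501281738)
scene wash 616 [521.7 315.3   1.5] ((519.1661987304688, 309.20489501953125), (135.8821563720703, 252.46495056152344), 83.95792388916016)
side shoe 716 [ 518.3 -299.2   18.9] ((517.3316650390625, -322.9095458984375), (214.26202392578125, 207.5132293701172), 10.230853080749512)
side wash 1535 [519.3 314.    2.8] ((519.3920288085938, 312.0595397949219), (133.4547119140625, 251.23033142089844), 84.01102447509766)
scene peg [ 47.48979592 138.30612245 231.10204082]
scene horn [ 25.7755102   92.46938776 231.79591837]
side peg [ 26.34693878 119.67346939 233.14285714]
side horn [ 22.40816327 104.30612245 229.85714286]
```

View pics/ortho.png

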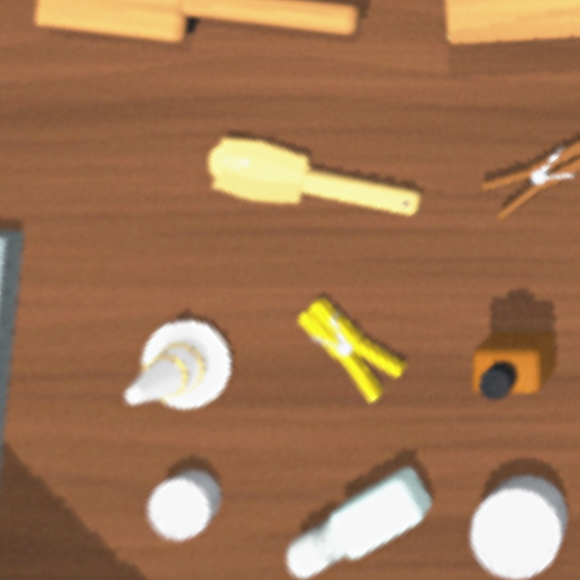

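The orthographic view (up = +x, left = +y) shows the peg jaws pointing up-left with the spring near (345,345). The shoehorn tip points left, with its handle end at (412,200). The roll-on cap points down-left. Next come the tray frames and the handle axis, plus a move planner.

```bash
cat >> h.py <<'E'
from scipy.spatial.transform import Rotation as Ro
def plan(x,y,z,ang):
    s=read_state(); p=s['eef_pos']; R=Ro.from_euler('xyz',s['tool_rot']).as_matrix()
    a0=np.degrees(np.arctan2(R[1,1],R[0,1])); t=(ang-a0+90)%180-90
    a=np.radians(a0+t); ty=np.array([np.cos(a),np.sin(a),0]); tz=np.array([np.sin(a),-np.cos(a),0])
    d=np.array([x,y,z])-p
    tilt=R.T@np.cross(R[:,0],[0,0,-1])
    print('at',np.round(p,1),'jaw',round(a0,1),'q7',round(s['qpos'][6],2),'t',round(s['clock'],2),'w',round(s['width'],1),'F',np.round(s['force'],1))
    print('turn rx',round(-t,1),'then shift dx,dy,dz',np.round([-d[2],d@ty,d@tz],1),'tiltfix deg',np.round(np.degrees(tilt),2))
E
python3 - <<'E'
from h import *
for n,k,c,an,bins in (('scene','shoe',(521.5,-315),10.5,'y'),('side','shoe',(521.5,-315),10.5,'y'),('scene','wash',(519.3,310.6),-6,'x'),('side','wash',(519.3,310.6),-6,'x')):
    Q=np.load(f'tr_{n}_{k}.npy'); a=np.radians(an); D=Q[:,:2]-c
    px=D@[np.cos(a),np.sin(a)]; py=D@[-np.sin(a),np.cos(a)]
    m=(abs(px)<80) if bins=='y' else abs(py)<50
    v=(py if bins=='y' else px)[m]; h,e=np.histogram(v,bins=np.arange(-132,133,6)); print(n,k,[(int(b+3),int(q)) for q,b in zip(h,e) if q>8])
for n in ['scene','side']:
    d=np.load('last_'+n+'.npz'); P=cloud(d); hsv=cv2.cvtColor(d['img'],cv2.COLOR_RGB2HSV)
    m=(hsv[...,0]>15)&(hsv[...,0]<35)&(hsv[...,1]>60)&(hsv[...,2]>150)&(P[...,2]>4)&(P[...,2]<18)&(abs(P[...,0]-675)<45)&(abs(P[...,1]-22)<90)
    Q=P[m]; hd=Q[Q[:,1]<20]; vx,vy,x0,y0=cv2.fitLine(hd[:,:2].astype(np.float32),cv2.DIST_HUBER,0,.01,.01).ravel()
    if vy<0: vx,vy=-vx,-vy
    pr=(Q[:,:2]-[x0,y0])@[vx,vy]; c=np.array([x0,y0])+(pr.min()+pr.max())/2*np.array([vx,vy])
    print(n,'horn len',pr.max()-pr.min(),'ang',np.degrees(np.arctan2(vy,vx)),'centre',c,'line',x0,y0,len(Q),len(hd))
plan(452,113.7,120,84)
E
```

```text
scene shoe [(-93, 127), (-87, 36), (9, 159), (87, 137), (93, 14)]
side shoe [(-93, 28), (-87, 118), (9, 38), (15, 112), (87, 15), (93, 152)]
scene wash [(-123, 49), (-21, 54), (57, 55), (123, 55)]
side wash [(-123, 164), (-27, 48), (-21, 121), (57, 162), (123, 165)]
scene horn len 145.51325699745388 ang 78.25613 centre [674.46224605  23.3240917 ] line 666.4851 -15.048064 482 237
side horn len 148.92425216310383 ang 76.59234 centre [671.52415877  29.37160247] line 661.9028 -10.990822 490 162
at [229.9 607.5 255.6] jaw 69.3 q7 -0.02 t 0.15 w 85.1 F [ 0.5  0.2 -1.1]
turn rx -14.7 then shift dx,dy,dz [ 135.6 -467.9  272.5] tiltfix deg [-0.   -0.    0.08]
```

Call:
jog_arm:
  series:
    - [[-7.3,0,0],[10,0,0],-1]
    - [[-7.3,0,0],[10,0,0],-1]
    - [[0,0,0],[0,-47,27],-1]
    - [[0,0,0],[0,-47,27],-1]
    - [[0,0,0],[5,-47,27],-1]
    - [[0,0,0],[10,-47,27],-1]
    - [[0,0,0],[10,-47,27],-1]
    - [[0,0,0],[10,-47,27],-1]

```text
clock: 1.15
eef_pos: [361.6, 308.6, 201.1]
tool_rot: [0.512, 1.57, 0.405]
force: [1.3, 0.2, 0.1]
width: 85.4
```

```bash
python3 -c "
from h import *
plan(452,113.7,120,84)"
```

```text
at [361.6 308.6 201.1] jaw 83.9 q7 0.66 t 1.15 w 85.4 F [1.3 0.2 0.1]
turn rx -0.1 then shift dx,dy,dz [  81.1 -184.4  110.3] tiltfix deg [-0.    0.02 -0.01]
```

Call:
jog_arm:
  series:
    - [[0,0,0],[10,-40,24],-1]
    - [[0,0,0],[20,-40,24],-1]
    - [[0,0,0],[20,-40,24],-1]
    - [[0,0,0],[20,-40,24],-0.6]
    - [[0,0,0],[10,-24,14],-0.6]
    - [[0,0,0],[0,0,0],-0.6]

```text
clock: 1.9
eef_pos: [451.1, 113.0, 120.5]
tool_rot: [-2.23, 1.569, -2.342]
force: [-0.3, 1.0, -0.6]
width: 68.4
```

```bash
python3 -c "
from h import *
plan(452,113.7,31,84)
d=snap('wrist','w1.png')
P=cloud(d);z=P[...,2];m=((z>8)&(z<26)).astype(np.uint8)
cnt,lab,st,cen=cv2.connectedComponentsWithStats(m)
for l in range(1,cnt):
    if st[l,4]>600: print(st[l].tolist(),np.round(cv2.minAreaRect(P[lab==l][:,:2].astype(np.float32)),1) if 0 else [np.round(q,1).tolist() for q in cv2.minAreaRect(P[lab==l][:,:2].astype(np.float32))], np.percentile(z[lab==l],90).round(1))
"
```

```text
at [451.1 113.  120.5] jaw 83.6 q7 1.06 t 1.9 w 68.4 F [-0.3  1.  -0.6]
turn rx -0.4 then shift dx,dy,dz [89.5  0.8  0.9] tiltfix deg [-0.   -0.07  0.09]
[230, 0, 137, 78, 3523] [[340.3, 137.5], [25.3, 77.2], 9.6] 12.3
[459, 98, 101, 254, 4234] [[482.9, 277.7], [57.0, 185.3], 84.0] 18.4
[24, 168, 137, 115, 4402] [[437.6, -4.8], [34.0, 93.5], 30.1] 25.7
[250, 193, 61, 60, 2855] [[450.7, 115.8], [39.1, 39.6], 80.9] 18.2
[269, 316, 53, 39, 1084] [[540.9, 117.1], [39.8, 27.3], 86.3] 23.9
[491, 343, 69, 13, 706] [[572.9, 290.0], [53.2, 4.6], 82.9] 18.1
[0, 354, 31, 32, 608] [[542.4, -99.8], [24.3, 11.5], 53.3] 23.9
```

View pics/w1.png

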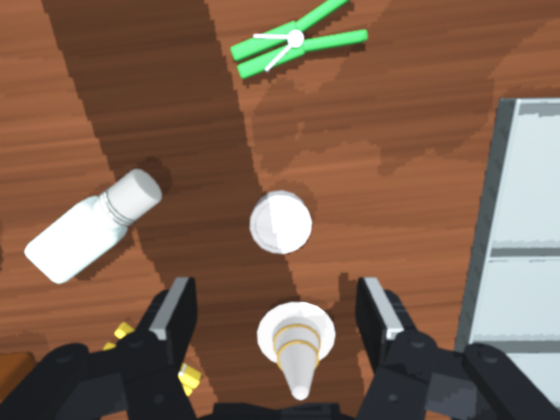

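The wrist view shows the small tin at (281,222), centred between the fingers at (183 and 370), with nothing in their way. Descending.

Call:
jog_arm:
  series:
    - [[0,0,0],[30,1,0],-0.6]
    - [[0,0,0],[30,1,0],-0.6]
    - [[0,0,0],[20,0,0],-0.6]
    - [[0,0,0],[10,0,0],-0.6]
    - [[0,0,0],[0,0,0],0.3]
    - [[0,0,0],[0,0,0],0.5]
    - [[0,0,0],[0,0,0],0.5]
    - [[0,0,0],[0,0,0],0.5]

```text
clock: 2.95
eef_pos: [450.8, 118.0, 34.7]
tool_rot: [-1.38, 1.57, -1.486]
force: [-2.1, 2.1, 7.1]
width: 36.4
```

```bash
python3 -c "
from h import *
a=np.radians(-6);c=np.array([519.3,311]);R=np.array([[np.cos(a),-np.sin(a)],[np.sin(a),np.cos(a)]])
t=c+R@[90,0];print(t)
plan(t[0],t[1],100,84)"
```

```text
[608.80697058 301.59243831]
at [450.8 118.   34.7] jaw 83.9 q7 0.57 t 2.95 w 36.4 F [-2.1  2.1  7.1]
turn rx -0.1 then shift dx,dy,dz [-65.3 199.2 137.9] tiltfix deg [-0.    0.01  0.07]
```

```bash
python3 -c "
from h import *
d=snap('wrist','w2.png')
print(read_state()['width'],read_state()['eef_pos'],read_state()['force'])
"
```

```text
36.81349213362176 [450.78681102 117.93540168  34.74087668] [-2.63656901  1.25581045  7.78353337]
```

View pics/w2.png

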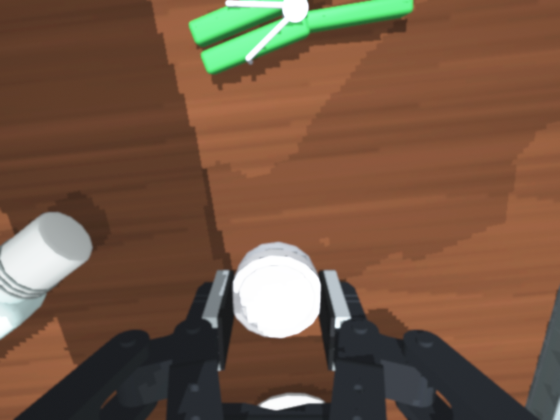

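The tin sits squarely between the pads (top at 277,290). Next I lift it and carry it to the narrow pocket.

Call:
jog_arm:
  series:
    - [[0,0,0],[-10,0,0],0.6]
    - [[0,0,0],[-25,0,0],0.6]
    - [[0,0,0],[-35,10,10],0.6]
    - [[0,0,0],[0,40,25],0.6]
    - [[0,0,0],[0,45,30],0.6]
    - [[0,0,0],[0,45,30],0.6]
    - [[0,0,0],[0,40,25],0.6]
    - [[0,0,0],[0,19,18],0.6]

```text
clock: 4.0
eef_pos: [610.0, 303.4, 104.2]
tool_rot: [2.132, 1.57, 2.027]
force: [-0.0, -0.3, -0.5]
width: 36.8
```

```bash
python3 -c "
from h import *
plan(608.8,301.6,39,84)
d=snap('wrist','w3.png')
P=cloud(d);z=P[...,2];m=((z>12)&(z<22)).astype(np.uint8)
np.save('P3.npy',P)"
```

```text
at [610.  303.4 104.2] jaw 84.0 q7 0.63 t 4.0 w 36.8 F [-0.  -0.3 -0.5]
turn rx -0.0 then shift dx,dy,dz [65.2 -1.9 -1. ] tiltfix deg [ 0.   -0.03 -0.05]
```

View pics/w3.png

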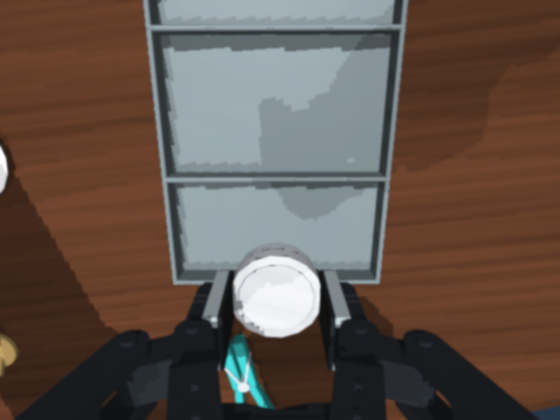

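```bash
python3 -c "
import numpy as np
P=np.load('P3.npy');z=P[...,2];a=np.radians(-6);c=np.array([519.3,311])
m=(z>13)&(z<22);D=P[m][:,:2]-c
px=D@[np.cos(a),np.sin(a)];py=D@[-np.sin(a),np.cos(a)]
for v,k,n in((px,abs(py)<40,'x'),(py,(abs(px-20)<30)|(abs(px-90)<25),'y')):
    w=v[k]; h,e=np.histogram(w,bins=np.arange(-135,135,1)); print(n,[(int(b),int(q)) for q,b in zip(h,e) if q>25])
"
```

```text
x [(-25, 161), (-24, 325), (-23, 379), (-22, 389), (54, 418), (55, 245), (56, 188), (57, 113)]
y [(-64, 222), (-63, 323), (-62, 570), (-61, 286), (64, 227), (65, 608), (66, 327), (67, 235)]
```

The tray walls match my frame within 1–2 mm. Lowering.

Call:
jog_arm:
  series:
    - [[0,0,0],[25,-1,-1],0.6]
    - [[0,0,0],[20,0,0],0.6]
    - [[0,0,0],[12,0,0],0.6]
    - [[0,0,0],[5,0,0],0.6]
    - [[0,0,0],[2,0,0],0.6]
    - [[0,0,0],[0,0,0],0.6]

```text
clock: 4.8
eef_pos: [608.5, 299.4, 39.8]
tool_rot: [-1.641, 1.569, -1.748]
force: [0.7, 0.4, -0.5]
width: 36.7
```

Call:
jog_arm:
  series:
    - [[0,0,0],[1,0,0],0.6]
    - [[0,0,0],[1,0,0],0.6]
    - [[0,0,0],[0,0,0],0.6]

```text
clock: 5.18
eef_pos: [608.4, 299.4, 37.9]
tool_rot: [-1.697, 1.569, -1.804]
force: [-0.1, 0.1, 3.1]
width: 36.5
```

Contact at 3 N; releasing gently and retreating.

Call:
jog_arm:
  series:
    - [[0,0,0],[0,0,0],0.1]
    - [[0,0,0],[0,0,0],-0.2]
    - [[0,0,0],[0,0,0],-0.3]
    - [[0,0,0],[-15,0,0],-0.3]
    - [[0,0,0],[-40,0,0],-0.3]
    - [[0,0,0],[-40,0,0],-0.3]

```text
clock: 5.92
eef_pos: [608.3, 299.6, 134.2]
tool_rot: [-1.973, 1.569, -2.079]
force: [0.9, -0.2, -0.1]
width: 55.5
```

```bash
python3 -c "
from h import *
plan(566.5,9,110,-44.5)
plan(566.5,9,110,135.5)
print(read_state()['qpos'])
d=snap('side')
P=cloud(d);z=P[...,2];m=(z>16)&(z<30)&(np.hypot(P[...,0]-608,P[...,1]-301)<26);print(P[m].mean(0),m.sum(),np.median(z[m]))"
```

```text
at [608.3 299.6 134.2] jaw 83.9 q7 0.64 t 5.92 w 55.5 F [ 0.9 -0.2 -0.1]
turn rx -51.6 then shift dx,dy,dz [  24.2 -173.9 -236.5] tiltfix deg [-0.   -0.04  0.09]
at [608.3 299.6 134.2] jaw 83.9 q7 0.64 t 5.92 w 55.5 F [ 0.9 -0.2 -0.1]
turn rx -51.6 then shift dx,dy,dz [  24.2 -173.9 -236.5] tiltfix deg [-0.   -0.04  0.09]
[-0.27338213  0.83419965 -0.40749252  1.52542193  0.39666395  0.86628231
  0.64309684]
[608.23514406 299.50467765  20.74560397] 360 20.92414328839368
```

Call:
jog_arm:
  series:
    - [[-10.3,0,0],[0,0,0],0]
    - [[-10.3,0,0],[0,0,0],0]
    - [[-10.3,0,0],[0,0,0],0]
    - [[-10.3,0,0],[0,0,0],0]
    - [[-10.4,0,0],[0,0,0],0]
    - [[0,0,0],[0,-25,-33],0.1]
    - [[0,0,0],[0,-30,-40],0.1]
    - [[0,0,0],[0,-30,-40],0.1]

```text
clock: 6.98
eef_pos: [589.7, 157.9, 133.5]
tool_rot: [-2.166, 1.569, -1.372]
force: [1.0, 0.7, -0.1]
width: 38.6
```

Call:
jog_arm:
  series:
    - [[0,0,0],[0,-30,-42],0.1]
    - [[0,0,0],[0,-30,-42],0.1]
    - [[0,0,0],[14,-27,-39],0.1]
    - [[0,0,0],[10,0,0],0.1]
    - [[0,0,0],[0,0,0],0.1]

```text
clock: 7.6
eef_pos: [565.5, 10.9, 109.1]
tool_rot: [-2.954, 1.569, -2.161]
force: [0.0, 0.9, 0.3]
width: 38.3
```

```bash
cat > pegw.py <<'E'
from h import *
d=snap('wrist','w4.png')
P=cloud(d);hsv=cv2.cvtColor(d['img'],cv2.COLOR_RGB2HSV)
m=(hsv[...,0]>22)&(hsv[...,0]<34)&(hsv[...,1]>150)&(hsv[...,2]>120)&(P[...,2]<20)&(P[...,2]>5)
print([np.round(q,1).tolist() for q in cv2.minAreaRect(P[m][:,:2].astype(np.float32))],m.sum(),P[m][:,2].max())
plan(566.5,9,30,-44.5)
E
python3 pegw.py
```

```text
[[558.8, 3.4], [76.0, 29.6], 46.9] 984 12.955790279780587
at [565.8  11.9 109.5] jaw 135.5 q7 1.65 t 7.65 w 38.4 F [ 0.5 -0.2  0.4]
turn rx 0.0 then shift dx,dy,dz [79.5 -2.5 -1.6] tiltfix deg [-0.   -0.02  0.03]
```

View pics/w4.png

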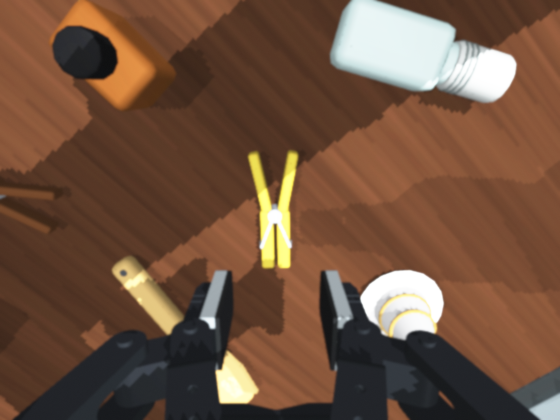

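The peg is centred between the fingers at (275,215), with the cone clear on the right. Descending.

Call:
jog_arm:
  series:
    - [[0,0,0],[30,-1,0],0.1]
    - [[0,0,0],[28,0,0],0.1]
    - [[0,0,0],[14,0,0],0.1]
    - [[0,0,0],[6,0,0],0.1]
    - [[0,0,0],[0,0,0],0.4]
    - [[0,0,0],[0,0,0],0.8]
    - [[0,0,0],[0,0,0],0.8]

```text
clock: 8.52
eef_pos: [566.7, 10.0, 31.9]
tool_rot: [-1.81, 1.569, -1.016]
force: [-0.4, 0.5, 4.2]
width: 15.7
```

Call:
jog_arm:
  series:
    - [[0,0,0],[-10,0,0],0.8]
    - [[0,0,0],[-30,0,0],0.8]
    - [[0,0,0],[-40,0,0],0.8]
    - [[-9.6,0,0],[-20,0,0],0.8]
    - [[-9.6,0,0],[0,0,0],0.8]
    - [[-9.6,0,0],[0,0,0],0.8]
    - [[-9.7,0,0],[0,0,0],0.8]

```text
clock: 9.4
eef_pos: [566.1, 9.4, 131.6]
tool_rot: [3.046, 1.568, -1.766]
force: [0.3, 0.2, -1.5]
width: 15.9
```

```bash
cat >> h.py <<'E'
def tray(which,x,y):
    c,an=dict(wash=((518.6,312),-6),shoe=((521.3,-313.5),10.5))[which]
    a=np.radians(an); return np.array(c)+np.array([[np.cos(a),-np.sin(a)],[np.sin(a),np.cos(a)]])@[x,y]
E
python3 -c "
from h import *
plan(*tray('wash',17,6),80,174)"
```

```text
at [566.1   9.4 131.6] jaw 174.3 q7 2.23 t 9.4 w 15.9 F [ 0.3  0.2 -1.5]
turn rx 0.3 then shift dx,dy,dz [ 51.6  61.9 302. ] tiltfix deg [ 0.   -0.14 -0.01]
```

Call:
jog_arm:
  series:
    - [[0,0,0],[0,6,30],0.8]
    - [[0,0,0],[0,10,45],0.8]
    - [[0,0,0],[0,10,50],0.8]
    - [[0,0,0],[0,10,50],0.8]
    - [[0,0,0],[0,10,50],0.8]
    - [[0,0,0],[15,10,45],0.8]
    - [[0,0,0],[20,6,32],0.8]
    - [[0,0,0],[15,0,0],0.8]

```text
clock: 10.4
eef_pos: [534.8, 320.3, 80.6]
tool_rot: [0.916, 1.569, 2.386]
force: [-0.1, -0.6, -0.0]
width: 16.0
```

```bash
python3 -c "
from h import *
plan(*tray('wash',17,6),36,174)"
```

```text
at [534.8 320.3  80.6] jaw 174.2 q7 1.76 t 10.4 w 16.0 F [-0.1 -0.6 -0. ]
turn rx 0.2 then shift dx,dy,dz [44.6 -1.8 -3.9] tiltfix deg [-0.    0.05 -0.07]
```

Call:
jog_arm:
  series:
    - [[0,0,0],[20,-1,-2],0.8]
    - [[0,0,0],[14,0,-1],0.8]
    - [[0,0,0],[6,0,0],0.8]
    - [[0,0,0],[3,0,0],0.8]
    - [[0,0,0],[2,0,0],0.8]
    - [[0,0,0],[0,0,0],0.8]

```text
clock: 11.15
eef_pos: [536.9, 313.6, 35.7]
tool_rot: [2.907, 1.569, -1.91]
force: [0.4, -1.0, -0.2]
width: 15.4
```

Call:
jog_arm:
  series:
    - [[0,0,0],[1,0,0],0.8]
    - [[0,0,0],[0,0,0],0.8]

```text
clock: 11.4
eef_pos: [537.0, 313.7, 35.0]
tool_rot: [3.078, 1.569, -1.739]
force: [0.1, -0.9, 3.6]
width: 16.1
```

Contact. Releasing, then rising.

Call:
jog_arm:
  series:
    - [[0,0,0],[0,0,0],0.4]
    - [[0,0,0],[0,0,0],0.2]
    - [[0,0,0],[-10,0,0],0.2]
    - [[0,0,0],[-40,0,0],0.2]
    - [[0,0,0],[-50,0,0],-0.3]

```text
clock: 12.02
eef_pos: [536.3, 313.2, 135.1]
tool_rot: [2.435, 1.567, -2.382]
force: [1.6, -0.4, -0.0]
width: 51.2
```

```bash
python3 -c "
from h import *
print(read_state()['qpos'])
plan(443,-14.5,110,30.5)"
```

```text
[-0.11383787  0.86621439 -0.80651966  1.6897286   0.75620191  0.93026341
  1.81288174]
at [536.3 313.2 135.1] jaw 174.0 q7 1.81 t 12.03 w 51.2 F [ 1.6 -0.4 -0. ]
turn rx -36.5 then shift dx,dy,dz [  25.1  246.7 -235. ] tiltfix deg [-0.   -0.17 -0.14]
```

Joint 7 would come near its limit, so I'll turn the other way (rx +143.5).

Call:
jog_arm:
  series:
    - [[10.25,0,0],[0,0,0],-0.5]
    - [[10.25,0,0],[0,0,0],-0.5]
    - [[10.25,0,0],[0,0,0],-0.5]
    - [[10.25,0,0],[0,0,0],-0.5]
    - [[10.25,0,0],[0,0,0],-0.5]
    - [[10.25,0,0],[0,0,0],-0.5]
    - [[10.25,0,0],[0,0,0],-0.5]
    - [[10.25,0,0],[0,0,0],-0.5]

```text
clock: 13.02
eef_pos: [536.7, 314.0, 135.1]
tool_rot: [-2.26, 1.569, -2.231]
force: [0.9, 0.1, -0.1]
width: 64.4
```

Call:
jog_arm:
  series:
    - [[10.25,0,0],[0,0,0],-0.5]
    - [[10.25,0,0],[0,0,0],-0.5]
    - [[10.25,0,0],[0,0,0],-0.5]
    - [[10.25,0,0],[0,0,0],-0.5]
    - [[10.25,0,0],[0,0,0],-0.5]
    - [[10.25,0,0],[0,0,0],-0.5]
    - [[0,0,0],[0,-25,25],-0.5]
    - [[0,0,0],[0,-35,35],-0.5]

```text
clock: 14.02
eef_pos: [515.2, 232.7, 135.1]
tool_rot: [2.13, 1.57, 1.095]
force: [1.3, -0.7, 0.2]
width: 64.1
```

```bash
python3 -c "
from h import *
plan(443,-14.5,110,30.5)"
```

```text
at [515.2 232.7 135.1] jaw 30.7 q7 -0.1 t 14.03 w 64.1 F [ 1.3 -0.7  0.2]
turn rx 0.2 then shift dx,dy,dz [  25.1 -187.7  176.4] tiltfix deg [-0.   -0.01 -0.02]
```

Call:
jog_arm:
  series:
    - [[0,0,0],[0,-35,33],-0.5]
    - [[0,0,0],[0,-38,35],-0.5]
    - [[0,0,0],[0,-38,35],-0.5]
    - [[0,0,0],[0,-38,35],-0.5]
    - [[0,0,0],[10,-38,38],-0.5]
    - [[0,0,0],[15,0,0],-0.5]
    - [[0,0,0],[0,0,0],-0.5]

```text
clock: 14.9
eef_pos: [443.4, -15.2, 110.0]
tool_rot: [-1.456, 1.569, -2.496]
force: [0.3, 0.7, -0.1]
width: 64.1
```

```bash
cat > wr.py <<'E'
from h import *
import sys
fn,x,y,z,ang,zl,zh,r=sys.argv[1],*map(float,sys.argv[2:])
plan(x,y,z,ang)
d=snap('wrist',fn); P=cloud(d); zz=P[...,2]
m=((zz>zl)&(zz<zh)&(np.hypot(P[...,0]-x,P[...,1]-y)<r)).astype(np.uint8)
cnt,lab,st,cen=cv2.connectedComponentsWithStats(m); l=1+st[1:,4].argmax()
print(st[l].tolist(),[np.round(q,1).tolist() for q in cv2.minAreaRect(P[lab==l][:,:2].astype(np.float32))])
E
python3 wr.py w5.png 443 -14.5 40 30.5 8 40 75
```

```text
at [443.4 -15.2 110. ] jaw 30.4 q7 0.23 t 14.9 w 64.1 F [ 0.3  0.7 -0.1]
turn rx -0.1 then shift dx,dy,dz [70.   0.1 -0.8] tiltfix deg [0.   0.01 0.12]
[250, 135, 56, 151, 7350] [[437.8, -4.7], [34.1, 93.1], 30.1]
```

View pics/w5.png

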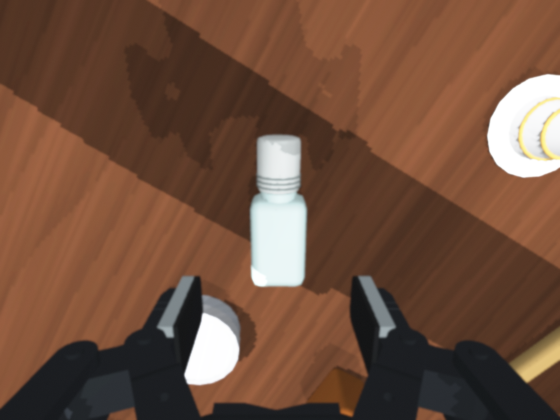

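The bottle is centred at (278,240) between the fingers. Descending.

Call:
jog_arm:
  series:
    - [[0,0,0],[30,0,0],-0.5]
    - [[0,0,0],[28,0,-1],-0.5]
    - [[0,0,0],[13,0,0],-0.5]
    - [[0,0,0],[6,0,0],-0.5]
    - [[0,0,0],[0,0,0],0.2]
    - [[0,0,0],[0,0,0],0.6]
    - [[0,0,0],[0,0,0],0.6]
    - [[0,0,0],[0,0,0],0.6]

```text
clock: 15.95
eef_pos: [443.7, -14.5, 37.2]
tool_rot: [-0.433, 1.567, -1.471]
force: [-0.8, 1.2, 6.2]
width: 32.4
```

Call:
jog_arm:
  series:
    - [[0,0,0],[-8,0,0],0.6]
    - [[0,0,0],[-20,0,0],0.6]
    - [[0,0,0],[-35,0,0],0.6]
    - [[0,0,0],[-35,0,0],0.6]
    - [[9.1,0,0],[0,0,0],0.6]
    - [[9.1,0,0],[0,0,0],0.6]
    - [[9.1,0,0],[0,0,0],0.6]
    - [[9.2,0,0],[0,0,0],0.6]

```text
clock: 16.95
eef_pos: [442.9, -14.9, 134.9]
tool_rot: [-0.294, 1.567, -1.975]
force: [-0.4, 0.4, -1.0]
width: 32.6
```

```bash
python3 -c "
from h import *
plan(*tray('wash',-73,-10),80,-6)"
```

```text
at [442.9 -14.9 134.9] jaw -6.3 q7 -0.61 t 16.95 w 32.6 F [-0.4  0.4 -1. ]
turn rx -0.3 then shift dx,dy,dz [  54.9  -31.9 -323. ] tiltfix deg [-0.    0.23  0.07]
```

Call:
jog_arm:
  series:
    - [[0,0,0],[0,-3,-30],0.6]
    - [[0,0,0],[0,-5,-48],0.6]
    - [[0,0,0],[0,-5,-52],0.6]
    - [[0,0,0],[0,-5,-52],0.6]
    - [[0,0,0],[0,-5,-52],0.6]
    - [[0,0,0],[15,-5,-52],0.6]
    - [[0,0,0],[20,-4,-37],0.6]
    - [[0,0,0],[15,0,0],0.6]

```text
clock: 17.95
eef_pos: [444.1, 313.9, 82.9]
tool_rot: [-1.309, 1.569, -2.98]
force: [0.2, -0.9, -1.2]
width: 32.5
```

```bash
python3 -c "
from h import *
plan(*tray('wash',-73,-10),40.5,-6)"
```

```text
at [444.1 313.9  82.9] jaw -5.7 q7 -1.14 t 17.95 w 32.5 F [ 0.2 -0.9 -1.2]
turn rx 0.3 then shift dx,dy,dz [42.4  1.3  4.1] tiltfix deg [0.   0.03 0.09]
```

Call:
jog_arm:
  series:
    - [[0,0,0],[18,1,2],0.6]
    - [[0,0,0],[13,0,0],0.6]
    - [[0,0,0],[6,0,0],0.6]
    - [[0,0,0],[3,0,0],0.6]
    - [[0,0,0],[2,0,0],0.6]
    - [[0,0,0],[0,0,0],0.6]

```text
clock: 18.7
eef_pos: [446.1, 307.5, 41.3]
tool_rot: [-0.224, 1.567, -1.9]
force: [-0.2, -0.3, -1.2]
width: 32.4
```

Call:
jog_arm:
  series:
    - [[0,0,0],[1,0,0],0.6]
    - [[0,0,0],[1,0,0],0.6]
    - [[0,0,0],[0,0,0],0.6]

```text
clock: 19.08
eef_pos: [446.1, 307.5, 40.2]
tool_rot: [-0.067, 1.567, -1.743]
force: [-1.7, -1.2, 8.9]
width: 32.4
```

Call:
jog_arm:
  series:
    - [[0,0,0],[0,0,0],0.1]
    - [[0,0,0],[0,0,0],-0.2]
    - [[0,0,0],[0,0,0],-0.2]
    - [[0,0,0],[-12,0,0],-0.2]
    - [[0,0,0],[-40,0,0],-0.2]
    - [[0,0,0],[-45,0,0],-0.2]

```text
clock: 19.82
eef_pos: [445.6, 307.5, 137.3]
tool_rot: [-0.424, 1.566, -2.1]
force: [0.7, 1.0, -0.0]
width: 50.8
```

```bash
python3 -c "
from h import *
plan(671,17,110,-12.5)
d=snap('wrist','w6.png')"
```

```text
at [445.6 307.5 137.3] jaw -6.0 q7 -1.1 t 19.82 w 50.8 F [ 0.7  1.  -0. ]
turn rx 6.5 then shift dx,dy,dz [ 27.3 282.9 234.8] tiltfix deg [0.   0.27 0.12]
```

View pics/w6.png

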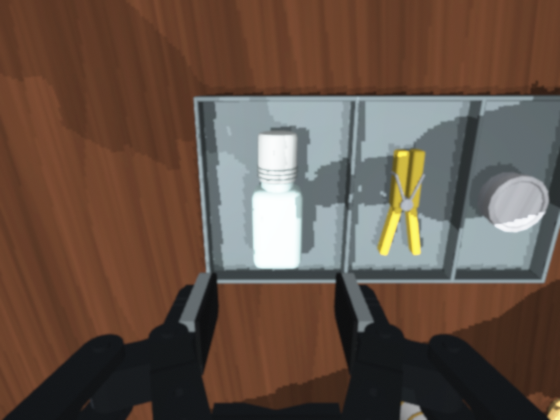

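The wash tray is complete: bottle at (277,200), peg at (405,205) and small tin at (515,202), all lying flat. Next, the shoehorn.

Call:
jog_arm:
  series:
    - [[6.5,0,0],[0,0,0],0]
    - [[0,0,0],[0,28,23],0]
    - [[0,0,0],[0,42,35],0]
    - [[0,0,0],[0,45,37],0]
    - [[0,0,0],[0,45,37],0]
    - [[0,0,0],[0,45,37],0]
    - [[0,0,0],[0,45,37],0]
    - [[0,0,0],[10,32,29],0]

```text
clock: 20.88
eef_pos: [672.5, 14.0, 128.1]
tool_rot: [0.535, 1.566, -1.257]
force: [-0.0, 0.3, -1.0]
width: 42.8
```

Call:
jog_arm:
  series:
    - [[0,0,0],[10,0,0],0.1]
    - [[0,0,0],[0,0,0],0.1]

```text
clock: 21.12
eef_pos: [669.1, 17.8, 116.1]
tool_rot: [-0.728, 1.566, -2.517]
force: [0.5, 0.6, 0.5]
width: 38.2
```

```bash
python3 wr.py w7.png 671 17 34 -12.5 6 25 100
```

```text
at [669.1  17.8 116.1] jaw -12.5 q7 -0.59 t 21.12 w 38.2 F [0.5 0.6 0.5]
turn rx -0.0 then shift dx,dy,dz [82.1  2.1  0.4] tiltfix deg [0.   0.21 0.19]
[268, 193, 24, 111, 2535] [[666.0, -2.6], [81.0, 15.6], 78.1]
```

View pics/w7.png

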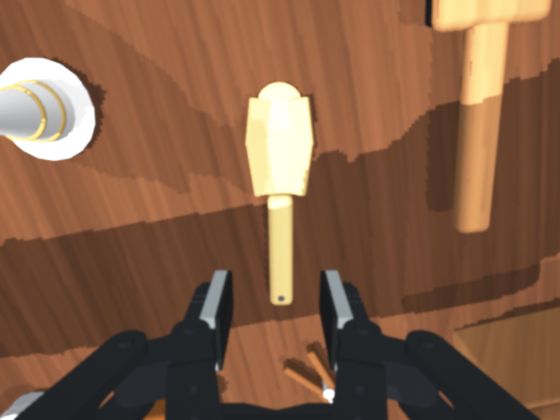

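The handle (281,195 to 281,303) is centred between the fingers and nothing is nearby. Descending to TCP z≈32.

Call:
jog_arm:
  series:
    - [[0,0,0],[30,1,-1],0.1]
    - [[0,0,0],[30,0,0],0.1]
    - [[0,0,0],[16,0,0],0.1]
    - [[0,0,0],[8,0,0],0.1]
    - [[0,0,0],[0,0,0],0.4]
    - [[0,0,0],[0,0,0],0.8]
    - [[0,0,0],[0,0,0],0.8]
    - [[0,0,0],[0,0,0],0.8]

```text
clock: 22.18
eef_pos: [672.2, 17.7, 34.0]
tool_rot: [0.308, 1.567, -1.481]
force: [-0.7, -1.1, 5.7]
width: 13.1
```

Call:
jog_arm:
  series:
    - [[0,0,0],[-8,0,0],0.8]
    - [[0,0,0],[-20,0,0],0.8]
    - [[0,0,0],[-35,0,0],0.8]
    - [[0,0,0],[-45,0,0],0.8]
    - [[9.5,0,0],[0,0,0],0.8]
    - [[9.5,0,0],[0,0,0],0.8]
    - [[9.5,0,0],[0,0,0],0.8]
    - [[9.5,0,0],[0,0,0],0.8]

```text
clock: 23.18
eef_pos: [671.7, 18.0, 142.2]
tool_rot: [0.733, 1.567, -1.725]
force: [0.4, 0.9, 0.0]
width: 12.9
```

Call:
jog_arm:
  series:
    - [[9.5,0,0],[0,0,0],0.8]
    - [[9.5,0,0],[0,0,0],0.8]
    - [[9.5,0,0],[0,0,0],0.8]

```text
clock: 23.55
eef_pos: [671.7, 18.2, 142.2]
tool_rot: [1.194, 1.568, -1.762]
force: [-0.5, 0.6, -0.8]
width: 13.1
```

```bash
python3 -c "
from h import *
plan(*tray('shoe',-12,50.5),85,-79.5)
d=snap('wrist','w8.png')"
```

```text
at [671.7  18.2 142.2] jaw -79.3 q7 -1.5 t 23.55 w 13.1 F [-0.5  0.6 -0.8]
turn rx 0.2 then shift dx,dy,dz [ 57.2 248.2 220.4] tiltfix deg [-0.    0.07 -0.17]
```

View pics/w8.png

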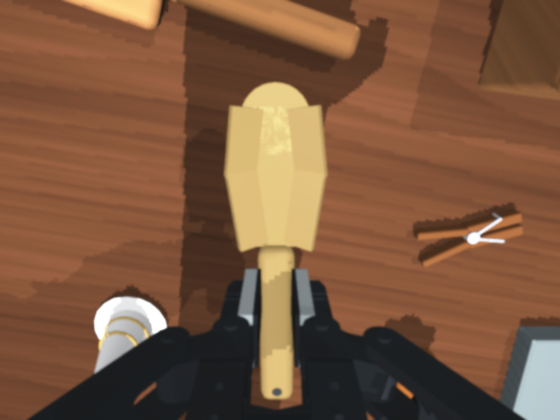

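The shoehorn is held level, blade up at (275,165). Carrying it to the narrow lane.

Call:
jog_arm:
  series:
    - [[0,0,0],[0,27,24],0.8]
    - [[0,0,0],[0,38,34],0.8]
    - [[0,0,0],[0,40,36],0.8]
    - [[0,0,0],[0,40,36],0.8]
    - [[0,0,0],[0,40,36],0.8]
    - [[0,0,0],[15,38,34],0.8]
    - [[0,0,0],[20,25,20],0.8]
    - [[0,0,0],[20,0,0],0.8]

```text
clock: 24.6
eef_pos: [500.9, -271.7, 87.8]
tool_rot: [1.18, 1.565, -1.773]
force: [0.7, 1.0, -0.5]
width: 13.1
```

Call:
jog_arm:
  series:
    - [[0,0,0],[0,0,0],0.8]

```text
clock: 24.72
eef_pos: [501.9, -267.5, 86.8]
tool_rot: [0.476, 1.567, -2.473]
force: [-0.4, 0.3, 0.1]
width: 13.1
```

```bash
python3 -c "
from h import *
plan(*tray('shoe',-12,50.5),37,-79.5)
d=snap('wrist','w9.png')
P=cloud(d);z=P[...,2];a=np.radians(10.5);D=P[...,:2]-[521.3,-313.5]
px=D@[np.cos(a),np.sin(a)];py=D@[-np.sin(a),np.cos(a)]
m=(z>13)&(z<22)&(abs(px)<140)&(abs(py)<110)
h,e=np.histogram(py[m],bins=np.arange(-110,110,1));print([(int(b),int(q)) for q,b in zip(h,e) if q>60])
"
```

```text
at [ 501.9 -267.5   86.8] jaw -79.0 q7 -1.05 t 24.73 w 13.1 F [-0.4  0.3  0.1]
turn rx 0.5 then shift dx,dy,dz [49.8 -1.7  1.4] tiltfix deg [ 0.    0.2  -0.11]
[(-107, 76), (-106, 216), (-105, 200), (-91, 104), (-90, 388), (-89, 734), (-88, 1724), (-87, 328), (10, 192), (11, 514), (12, 594), (13, 839), (89, 832), (90, 620), (91, 546), (92, 217)]
```

View pics/w9.png

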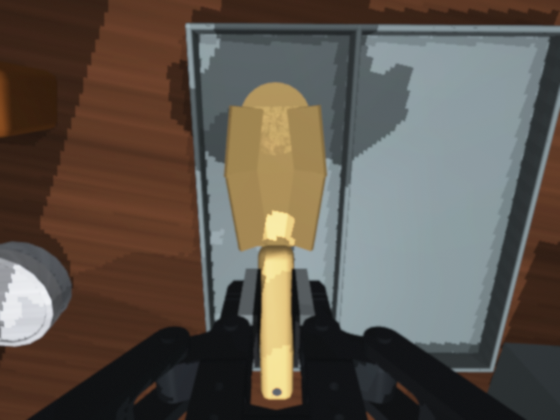

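```bash
python3 -c "
from h import *
d=np.load('last_wrist.npz');P=cloud(d);a=np.radians(10.5);D=P[...,:2]-[521.3,-313.5]
for u,v in((277,385),(277,300),(280,160),(276,90)):
    print(u,v,P[v,u].round(1),(D[v,u]@[np.cos(a),np.sin(a)]).round(1),(D[v,u]@[-np.sin(a),np.cos(a)]).round(1))"
```

```text
277 385 [ 448.6 -277.6   64.1] -64.9 48.6
277 300 [ 497.  -268.1   65.9] -15.6 49.0
280 160 [ 556.5 -257.9   56.2] 44.7 48.3
276 90 [ 582.9 -251.1   55. ] 72.0 50.2
```

The handle spans tray x ≈ -70 to +73 at y ≈ 49, so the fit is good. Lowering.

Call:
jog_arm:
  series:
    - [[0,0,0],[20,0,0],0.8]
    - [[0,0,0],[15,0,0],0.8]
    - [[0,0,0],[8,0,0],0.8]
    - [[0,0,0],[4,0,0],0.8]
    - [[0,0,0],[1,0,0],0.8]
    - [[0,0,0],[0,0,0],0.8]

```text
clock: 25.52
eef_pos: [502.8, -267.9, 39.5]
tool_rot: [1.108, 1.567, -1.842]
force: [0.1, -0.1, -0.6]
width: 12.7
```

Call:
jog_arm:
  series:
    - [[0,0,0],[1.5,0,0],0.8]
    - [[0,0,0],[1,0,0],0.8]
    - [[0,0,0],[0,0,0],0.8]

```text
clock: 25.9
eef_pos: [502.7, -268.0, 37.0]
tool_rot: [1.08, 1.567, -1.871]
force: [-1.1, -0.0, 3.4]
width: 13.2
```

Contact. Releasing.

Call:
jog_arm:
  series:
    - [[0,0,0],[0,0,0],0.4]
    - [[0,0,0],[0,0,0],0.2]
    - [[0,0,0],[-10,0,0],0.2]
    - [[0,0,0],[-40,0,0],0.2]
    - [[0,0,0],[-50,0,0],-0.3]

```text
clock: 26.52
eef_pos: [502.1, -267.1, 137.5]
tool_rot: [0.531, 1.566, -2.419]
force: [-0.2, -0.2, 0.0]
width: 51.1
```

```bash
python3 -c "
from h import *
print(read_state()['qpos'])
plan(437.5,-118,110,10.5)"
```

```text
[ 0.49897388  0.67174161 -0.09571884  1.85212934  0.10891785  0.62462611
 -1.0437819 ]
at [ 502.1 -267.1  137.5] jaw -79.0 q7 -1.04 t 26.52 w 51.1 F [-0.2 -0.2  0. ]
turn rx -89.5 then shift dx,dy,dz [  27.5  -36.4 -158.4] tiltfix deg [-0.    0.22 -0.13]
```

Call:
jog_arm:
  series:
    - [[-9.9,0,0],[0,0,0],-1]
    - [[-9.9,0,0],[0,0,0],-1]
    - [[-9.9,0,0],[0,0,0],-1]
    - [[-9.9,0,0],[0,0,0],-1]
    - [[-10,0,0],[0,0,0],-1]
    - [[-10,0,0],[0,0,0],-1]
    - [[-10,0,0],[0,0,0],-1]
    - [[-10,0,0],[0,0,0],-1]

```text
clock: 27.52
eef_pos: [502.7, -267.7, 137.3]
tool_rot: [-0.303, 1.566, -1.859]
force: [-0.5, 0.5, -0.5]
width: 85.1
```

Call:
jog_arm:
  series:
    - [[-9.9,0,0],[0,0,0],-1]
    - [[0,0,0],[0,-6,-24],-1]
    - [[0,0,0],[0,-10,-45],-1]
    - [[0,0,0],[5,-10,-45],-1]
    - [[0,0,0],[10,-10,-44],-1]
    - [[0,0,0],[10,0,0],-1]
    - [[0,0,0],[0,0,0],-1]

```text
clock: 28.4
eef_pos: [438.9, -119.3, 111.2]
tool_rot: [-0.543, 1.566, -1.931]
force: [0.9, -0.7, 0.5]
width: 85.6
```

```bash
python3 wr.py w10.png 437.5 -118 34 10.5 15 32 45
```

```text
at [ 438.9 -119.3  111.2] jaw 10.5 q7 -0.24 t 28.4 w 85.6 F [ 0.9 -0.7  0.5]
turn rx -0.0 then shift dx,dy,dz [77.2 -1.1 -1.6] tiltfix deg [0.   0.26 0.16]
[227, 178, 98, 95, 7206] [[437.3, -116.4], [59.2, 59.6], 40.7]
```

View pics/w10.png

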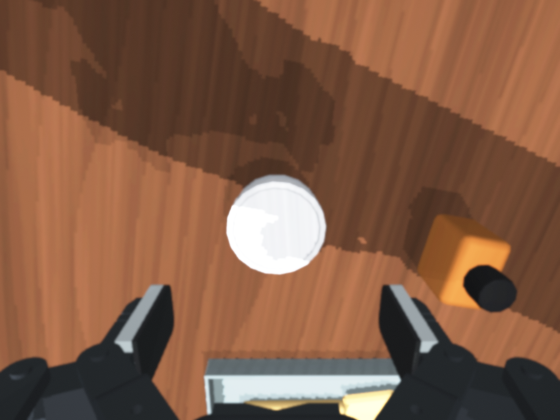

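The tin is centred at (277,225) and the perfume bottle at (465,262) is outside the right finger. Descending.

Call:
jog_arm:
  series:
    - [[0,0,0],[28,-1,-2],-0.85]
    - [[0,0,0],[28,0,0],-0.85]
    - [[0,0,0],[13,0,0],-0.85]
    - [[0,0,0],[6,0,0],-0.85]
    - [[0,0,0],[0,0,0],-0.3]
    - [[0,0,0],[0,0,0],0.1]
    - [[0,0,0],[0,0,0],0.1]
    - [[0,0,0],[0,0,0],0.1]

```text
clock: 29.45
eef_pos: [437.6, -117.9, 37.2]
tool_rot: [-0.21, 1.566, -1.599]
force: [-1.5, -0.9, 7.5]
width: 56.9
```

Call:
jog_arm:
  series:
    - [[0,0,0],[-8,0,0],0.1]
    - [[0,0,0],[-20,0,0],0.1]
    - [[0,0,0],[-35,0,0],0.1]
    - [[0,0,0],[-35,0,0],0.1]
    - [[0,0,0],[0,0,0],0.1]

```text
clock: 30.08
eef_pos: [438.8, -117.3, 136.6]
tool_rot: [0.462, 1.565, -0.927]
force: [0.4, -0.4, -0.9]
width: 57.4
```

```bash
python3 -c "
from h import *
plan(*tray('shoe',0,-39.5),90,10.5)"
```

```text
at [ 438.8 -117.3  136.6] jaw 10.4 q7 -0.25 t 30.07 w 57.4 F [ 0.4 -0.4 -0.9]
turn rx -0.1 then shift dx,dy,dz [ 46.6  45.4 247.5] tiltfix deg [ 0.    0.3  -0.15]
```

Call:
jog_arm:
  series:
    - [[0,0,0],[0,5,28],0.1]
    - [[0,0,0],[0,8,46],0.1]
    - [[0,0,0],[0,9,50],0.1]
    - [[0,0,0],[5,9,50],0.1]
    - [[0,0,0],[15,9,46],0.1]
    - [[0,0,0],[15,5,27],0.1]
    - [[0,0,0],[12,0,0],0.1]
    - [[0,0,0],[0,0,0],0.1]

```text
clock: 31.08
eef_pos: [524.9, -350.0, 86.1]
tool_rot: [-1.527, 1.566, -2.914]
force: [-0.6, 1.0, -1.2]
width: 56.9
```

```bash
python3 -c "
from h import *
plan(*tray('shoe',0,-39.5),41,10.5)"
```

```text
at [ 524.9 -350.    86.1] jaw 10.5 q7 0.19 t 31.07 w 56.9 F [-0.6  1.  -1.2]
turn rx 0.0 then shift dx,dy,dz [45.1  3.1  2.9] tiltfix deg [0.   0.01 0.3 ]
```

Call:
jog_arm:
  series:
    - [[0,0,0],[20,2,2],0.1]
    - [[0,0,0],[14,1,1],0.1]
    - [[0,0,0],[6,0,0],0.1]
    - [[0,0,0],[3,0,0],0.1]
    - [[0,0,0],[1,0,0],0.1]
    - [[0,0,0],[0,0,0],0.1]

```text
clock: 31.82
eef_pos: [530.0, -354.4, 44.3]
tool_rot: [-0.431, 1.567, -1.819]
force: [-0.3, 0.3, -1.9]
width: 57.1
```

Call:
jog_arm:
  series:
    - [[0,0,0],[2,0,0],0.1]
    - [[0,0,0],[1,0,0],0.1]
    - [[0,0,0],[1,0,0],0.1]
    - [[0,0,0],[0,0,0],0.1]

```text
clock: 32.33
eef_pos: [529.8, -354.4, 40.3]
tool_rot: [-0.56, 1.566, -1.948]
force: [-1.8, -0.0, 3.1]
width: 57.1
```

Contact. Releasing; there is plenty of room along the lane.

Call:
jog_arm:
  series:
    - [[0,0,0],[0,0,0],-0.5]
    - [[0,0,0],[0,0,0],-0.8]
    - [[0,0,0],[0,0,0],-0.8]
    - [[0,0,0],[-12,0,0],-0.8]
    - [[0,0,0],[-40,0,0],-0.8]
    - [[0,0,0],[-50,0,0],-0.8]
    - [[0,0,0],[-50,0,0],-0.8]
    - [[0,0,0],[-30,0,0],-0.8]

```text
clock: 33.33
eef_pos: [531.2, -353.7, 225.9]
tool_rot: [0.183, 1.565, -1.204]
force: [0.6, -0.7, 0.3]
width: 76.9
```

```bash
python3 -c "
from h import *
s=snap('scene','scene1.png');d=snap('side','side1.png');w=snap('wrist')
P=cloud(w);z=P[...,2]
t=tray('shoe',0,-39.5);m=(z>20)&(z<34)&(np.hypot(P[...,0]-t[0],P[...,1]-t[1])<45)
A=np.c_[P[m][:,:2],np.ones(m.sum())];print('tin top',m.sum(),P[m].mean(0),np.median(z[m]),np.linalg.lstsq(A,z[m],rcond=None)[0][:2])
P=cloud(s);z=P[...,2]
for n,c,lo in(('cone',(543,117),50),('perf',(555,-118),55)):
    m=(z>lo)&(z<75)&(np.hypot(P[...,0]-c[0],P[...,1]-c[1])<35);print(n,P[m].mean(0) if m.any() else None,m.sum())
o=np.hstack([s['img'][90:410,90:420],w['img'][40:360,0:450]])[:,:,::-1];cv2.imwrite('pics/fin.png',o)
print(read_state()['clock'])"
```

```text
tin top 3361 [ 528.39455933 -351.9328426    26.02491373] 26.03686456907309 [ 0.00017817 -0.00555836]
cone [548.52359782 111.51994702  56.94213559] 34
perf [ 556.45175808 -120.6076576    62.63471945] 98
33.475
```

View pics/fin.png

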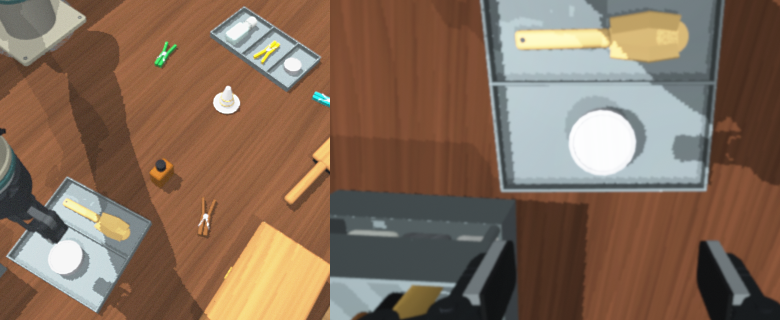

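All five things lie flat in their places, and the cone and perfume bottle have not moved. Handing in.

```bash
python3 -c "
from cell import *
print(finish_job())"
```

```text
the job is handed in; nothing more can be done
None
```

Both travel kits are packed and the job was handed in at about 33.5 s of the 115 s allowed. The small tin, peg and roll-on are in the wash tray, and the shoehorn and large tin are in the shoe tray. I lowered each one until the wrist force showed light contact (3–9 N), then let go.

**Tins:** the small tin's top reads about 21 mm and the large tin's about 26 mm, as expected for tins resting on the tray floor. The large tin's measured tilt is under 0.01 rad.

**Shoehorn, roll-on and peg:** I saw these lying flat in their correct places in the pictures, but did not measure their final heights.

**Cone and perfume bottle:** both are within about 1 mm of their starting readings.

**Disagreements:**
- The scene and side cameras differed by about 4 mm in y. I averaged them and checked with the wrist camera.
- The gripper's width reading came out 2–3 mm under the true size of each thing it held.
- The large tin sits about 8 mm along its lane from where I aimed, well within tolerance.

No check failed.

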